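# Move the pastel sticks to the other rack in reverse order

### The arm

A 7-joint arm with a two-finger parallel gripper is mounted at the origin on a cart in front of the work surface, level with it; the furniture and walls round the work are solid. World frame = base frame: x ahead of the robot, y to its left, z up, the work surface at z = 0. Lengths are in m, angles in degrees, forces in N, time in s.
With the tool pointing down it reaches from about 0.375 to 0.925 m from the base axis. Payload 3.1 kg.
Tool frame: the origin (TCP) lies at the very end of the fingers, on their centre line; the grasp point (between the pads) lies 19 mm behind it; z points along the fingers, y is the line along which they close (so a half turn about z gives the same grasp; the last joint's range is limited). The gripper opens to 85 mm and grips with 20 to 120 N. Pads are 22 mm wide; open, the fingers measure 114 mm over their backs; the gripper's body (76 mm by 85 mm) begins 54 mm behind the grasp point. The pads swing forward as they close: fully open they stand 13 mm farther back than shut.
Start: joints at [-79.973, 21.939, 2.515, 91.553, -1.026, 66.532, -2.859], TCP at [0.175, 0.626, 0.209] pointing down, gripper open.
Joint ranges: [-149.38, 149.38], [-23.57, 123.04], [-84.95, 90], [0, 143.3], [-89.99, 269.99], [3.08, 112.72], [-163.45, 163.45]. Speed limits (degrees/s): [159.86, 159.86, 180, 180, 180, 180, 180].

### API

Orientations are given as [roll, pitch, yaw] about the fixed x, y, z axes, in that order (R = Rz(yaw) Ry(pitch) Rx(roll)).
In Python, from cell import manip, imaging, order gives the robot as it stands.
- The arm moves only by the shell command python3 -m handwheel 'ROWS' [FORCE]. ROWS is text: rows parted by semicolons, each of 5 numbers parted by spaces: the shift along the tool's x, y, z in units of 30 mm (1.0 is 30 mm), then the turn about the tool's z in degrees, then the finger opening in mm, from 0 to 85.4. A call has 1 to 12 rows; each row shifts and turns the commanded pose from where the row before left it, along the tool's axes as they then stand; what a row does not reach is not made up. A row lasts 1/10 s, in which the tool goes at most 50 mm and 8.59 degrees, less where a joint would pass 70% of its speed; a pose out of reach is approached as far as the arm can. A call is refused whole if a number of a shift passes 1 or a number of a turn 8.59, either way. A call with a gripper value outside its range is refused whole. The fingers move at their own pace and stop on an object; FORCE is the grip in N (left out, the last holds). Time passes only in rows, so rows that do not move let the fingers close. It gives the time, the measured TCP pose, the force, the opening and the grip force at its end, in the units of the state.
- manip.observe(): the state, without advancing time (a new reading comes with each control period).
- imaging.camera(name): name is "side" or "top"; returns a dict with "image" (480x640x3 uint8, red, green, blue), "z_map" (480x640 float32, m along the optical axis (not along the pixel's ray), 0 where there is no reading), "K" (3x3 intrinsics, pixels), "k1" (the pictures are not rectified: a ray, as slopes to the right and down, at radius r is drawn at 1 + k1 r^2 times it, then the intrinsics apply), "T" (4x4, takes a point from camera to world coordinates). Camera axes: x right, y up, looking along -z (the intrinsics and any distortion apply to the point x, -y, -z); pixel columns grow to the right and rows downward; lengths in m; the calibration is good to about 2 mm. A picture is of the moment at which its call begins.
- order.hand_in(): hands the job in; it is judged then, once.
The state is a dict: "clock": time; "qpos": joint angles; "joint_velocities": joint speeds; "joint_torque": joint torques, N m; "position": TCP position; "ee_rot": TCP orientation; "ft_force": force on the tool from outside, world axes, zero at the start; "torque": the same for the moment, N m; "opening": finger opening in m; "gripper_force": force on a finger pad.
Only numpy, scipy, OpenCV 4.12 (cv2) and the standard library are available. Lean on these libraries where they do the work, as an engineer would, in place of code of your own. Each camera call takes 0.05 s, during which the arm holds its last target. There are 200 camera calls.

### The job

Move the four pastel sticks from the dark wooden rack with the coloured clips to the empty grey rack, in reverse order: as the robot sees them, the stick that was leftmost goes into the rightmost slot, the next one into the slot beside it, and so on. Lay each stick flat in its own slot, centred across both rails.

Things in the scene. Friction and masses are not known exactly. Their poses are not given: they have to be found in the camera images.
- wood_rack: Fixed dark wooden rack, 246 mm long (y, roughly to the robot's left); holds the sticks; clips on its near side. Two rails along y, 8 mm thick, centred at x = -21, +21 mm, 34 mm gap open down to the table. Slots 26 mm wide at y = +82.5, +27.5, -27.5, -82.5 mm; slot floors 22 mm, teeth between them 34 mm high. Sticks lie along x. Origin: underside centre, on the table.
- grey_rack: Fixed grey rack, empty, no clips, left or right of the wooden one and otherwise the same: 246 mm long (y, roughly to the robot's left), rails at x = -21, +21 mm with a 34 mm gap open to the table, slots 26 mm wide at y = +82.5, +27.5, -27.5, -82.5 mm, slot floors 22 mm, teeth 34 mm high. Both racks are turned at most 0.25 rad. Origin: underside centre, on the table.
- stick_red: Loose pastel stick, white sleeve, red ends, 62 mm long (y axis), 10 mm wide and high, 10 to 17 g. Starts behind the red clip in a slot of the wooden rack, its y along the rack's x within 0.1 rad. Origin: centre of its underside, 22 mm above the table in a slot. Pinch it across its width at mid length, fingers between the rails.
- stick_blue: Loose pastel stick, white sleeve, blue ends, 60 mm long (y axis), 10 mm wide and high, 10 to 17 g. Starts behind the blue clip in a slot of the wooden rack, its y along the rack's x within 0.1 rad. Origin: centre of its underside, 22 mm above the table in a slot. Pinch it across its width at mid length, fingers between the rails.
- stick_yellow: Loose pastel stick, white sleeve, yellow ends, 58 mm long (y axis), 10 mm wide and high, 10 to 17 g. Starts behind the yellow clip in a slot of the wooden rack, its y along the rack's x within 0.1 rad. Origin: centre of its underside, 22 mm above the table in a slot. Pinch it across its width at mid length, fingers between the rails.
- stick_green: Loose pastel stick, white sleeve, green ends, 54 mm long (y axis), 10 mm wide and high, 10 to 17 g. Starts behind the green clip in a slot of the wooden rack, its y along the rack's x within 0.1 rad. Origin: centre of its underside, 22 mm above the table in a slot. Pinch it across its width at mid length, fingers between the rails.
- clip_red: Small red plastic clip, 16 x 20 x 18 mm, fixed on the wooden rack's near side; it marks the slot where the red stick starts. Origin: on the table, 32 mm towards the robot (rack -x) from the middle of that slot; axes as the rack's.
- clip_blue: Small blue plastic clip, 16 x 20 x 18 mm, fixed on the wooden rack's near side; it marks the slot where the blue stick starts. Origin: on the table, 32 mm towards the robot (rack -x) from the middle of that slot; axes as the rack's.
- clip_yellow: Small yellow plastic clip, 16 x 20 x 18 mm, fixed on the wooden rack's near side; it marks the slot where the yellow stick starts. Origin: on the table, 32 mm towards the robot (rack -x) from the middle of that slot; axes as the rack's.
- clip_green: Small green plastic clip, 16 x 20 x 18 mm, fixed on the wooden rack's near side; it marks the slot where the green stick starts. Origin: on the table, 32 mm towards the robot (rack -x) from the middle of that slot; axes as the rack's.

How it is judged:
By the outcome, as a careful person would: the job done as asked, in the order asked, and still so for the second after the job is handed in, with the robot touching nothing.
It also fails if it takes over 96 s, if anything falls off the work surface, if the arm or the gripper's body presses on something with over 40 N, if the wrist force passes 120 N, or if a joint passes its speed limit or range.

## Working session

There is one attempt and no reset: what is moved stays moved. The work goes in short steps, Python scripts to look and compute and a shell command to move; the robot and the scene stay as the last step left them, time stands still between calls to the robot, and variables do not carry over. Pictures are saved under pics/ and viewed, at most 14 in all, crops included, and the job is handed in when it is done.

```bash
ls; mkdir -p pics
python3 - <<'E'
from cell import manip, imaging
import cv2, numpy as np
print(manip.observe())
for n in("side","top"):
    c=imaging.camera(n); cv2.imwrite(f"pics/{n}0.png",c["image"][...,::-1]); np.savez(f"{n}0.npz",**c)
    print(n,c["K"],c["k1"],c["T"])
E
```

```text
pics
{'clock': 0.0, 'qpos': array([-79.97535189,  21.99532357,   2.51013448,  91.65041835,
        -1.02432347,  66.53091239,  -2.85964948]), 'joint_velocities': array([ 0.02573539, -0.04394933, -0.02642545, -0.02018929,  0.04704304,
        0.0526182 ,  0.02601927]), 'joint_torque': array([ 2.19829285e-04, -4.33462250e+01,  1.02429058e+00, -2.49506164e+01,
        1.06686627e-02,  1.13743867e-02,  4.22746893e-06]), 'position': array([0.17483427, 0.62499119, 0.20743803]), 'ee_rot': array([-1.79846073e+02,  9.07795380e-03,  1.64377566e+02]), 'ft_force': array([ 0.42797866,  0.30266702, -0.23260397]), 'torque': array([0.0114024 , 0.0037902 , 0.00956372]), 'gripper_force': 0.0, 'opening': 0.08543562874947609}
side [[444.57733722   0.         318.27597447]
 [  0.         444.57733722 236.22910886]
 [  0.           0.           1.        ]] 0.014431540930992543 [[ 0.98681078  0.08012362 -0.14065808  0.38103697]
 [-0.16018799  0.60856521 -0.77716677 -0.68391274]
 [ 0.0233302   0.78944828  0.61337355  0.59110876]
 [ 0.          0.          0.          1.        ]]
top [[577.19304249   0.         333.04998281]
 [  0.         577.19304249 230.36493838]
 [  0.           0.           1.        ]] -0.1903289626219966 [[ 0.02200882  0.9908361  -0.13326455  0.34409254]
 [-0.99974113  0.02104281 -0.00865306 -0.00210995]
 [-0.0057695   0.1334205   0.99104273  0.99256724]
 [ 0.          0.          0.          1.        ]]
```

View pics/top0.png

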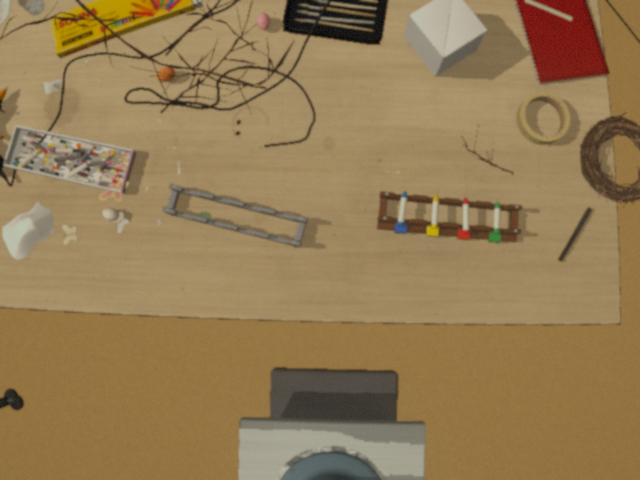

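View pics/side0.png

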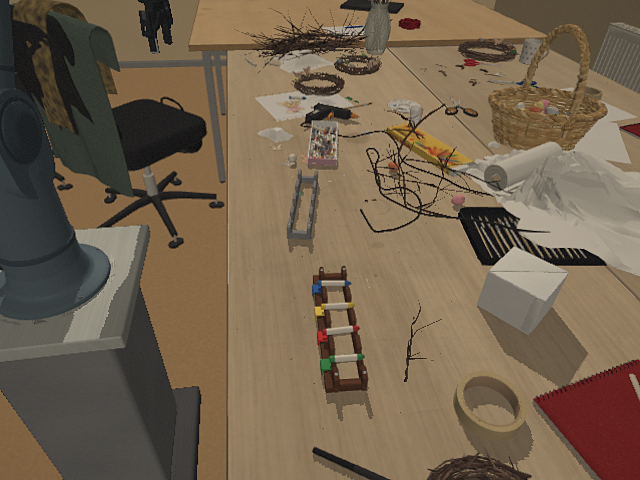

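Run:
```python
import cv2, numpy as np
t=np.load("top0.npz");s=np.load("side0.npz")
a=cv2.resize(t["image"][175:255,155:315],None,fx=5,fy=5,interpolation=2)
b=cv2.resize(t["image"][175:255,370:530],None,fx=5,fy=5,interpolation=2)
cv2.imwrite("pics/a.png",np.vstack([a[60:360],b[50:350]])[...,::-1])
c=cv2.resize(s["image"][160:250,270:340],None,fx=6,fy=6,interpolation=2)
d=cv2.resize(s["image"][260:395,300:380],None,fx=4,fy=4,interpolation=2)
c2=np.zeros((540,780,3),np.uint8);c2[:540,:420]=c;c2[:540,440:760]=d
cv2.imwrite("pics/b.png",c2[...,::-1])
```

```text
(no output)
```

View pics/a.png

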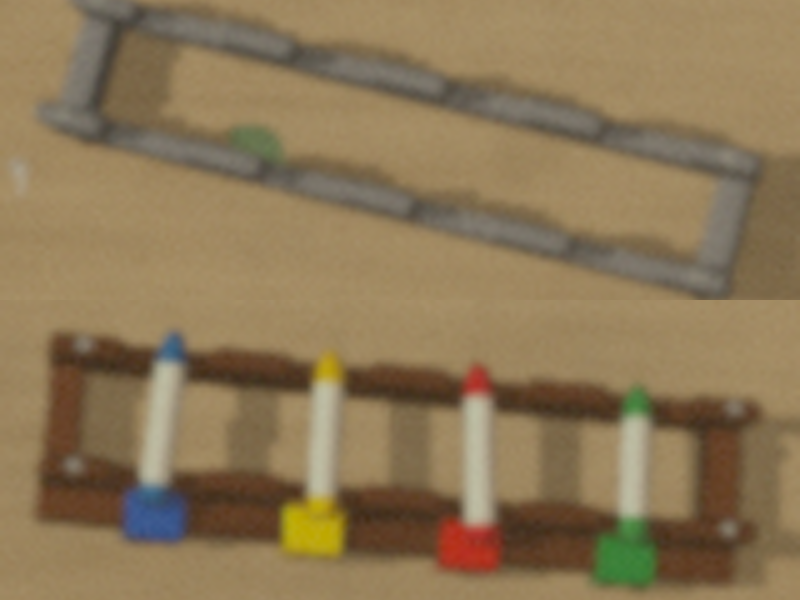

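View pics/b.png

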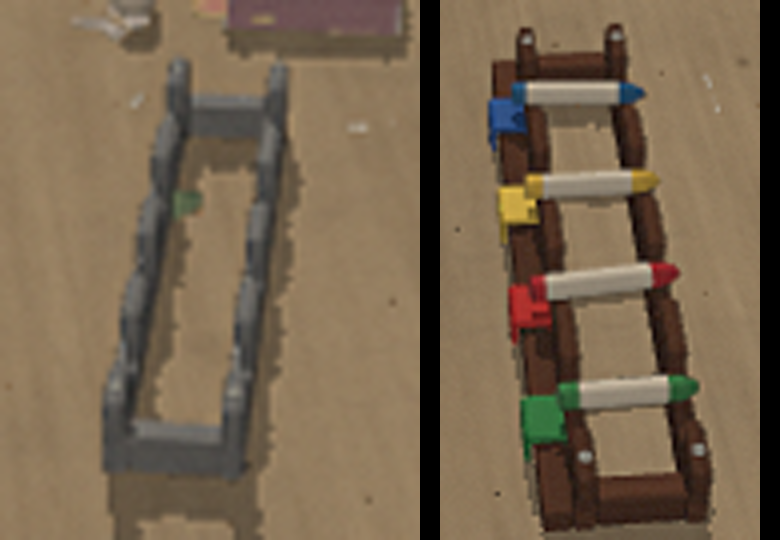

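The top view shows the grey rack at (165–307, 185–245), turned a little clockwise, and the wooden one at (378–522, 190–242). From left to right the sticks are blue (402), yellow (434), red (465) and green (497). The side view shows the same order, with both racks unobstructed. The green blob under the grey rack is flat on the table.

```bash
cat > h.py <<'E'
import cv2, numpy as np
def ray(c,px):
    p=cv2.undistortPoints(np.float64(px).reshape(-1,1,2),c["K"],np.array([float(c["k1"]),0,0,0]))[:,0]
    d=np.c_[p[:,0],-p[:,1],-np.ones(len(p))]@c["T"][:3,:3].T
    return c["T"][:3,3],d
def onplane(c,px,z):
    o,d=ray(c,px); return o+d*((z-o[2])/d[:,2])[:,None]
def tri(c1,p1,c2,p2):
    o1,d1=ray(c1,p1);o2,d2=ray(c2,p2);out=[]
    for a,b in zip(d1,d2):
        l=np.linalg.lstsq(np.c_[a,-b],o2-o1,rcond=None)[0]
        A,B=o1+l[0]*a,o2+l[1]*b; out.append(np.r_[(A+B)/2,np.linalg.norm(A-B)])
    return np.array(out)
def depth(c):
    v,u=np.mgrid[:480,:640]; o,d=ray(c,np.c_[u.ravel(),v.ravel()])
    return (o+d*c["z_map"].reshape(-1,1)).reshape(480,640,3)
def blobs(m,amin):
    n,l,s,ce=cv2.connectedComponentsWithStats(m.astype(np.uint8))
    return [(ce[i],(l==i)) for i in range(1,n) if s[i,4]>=amin]
def sleeves(c,box):
    h=cv2.cvtColor(c["image"],cv2.COLOR_RGB2HSV); m=np.zeros((480,640),bool)
    x0,x1,y0,y1=box; m[y0:y1,x0:x1]=((h[...,1]<70)&(h[...,2]>140))[y0:y1,x0:x1]
    return blobs(m,25)
E
python3 - <<'E'
from h import *
t=dict(np.load("top0.npz"));s=dict(np.load("side0.npz"))
np.set_printoptions(precision=4,suppress=True)
T=sorted(sleeves(t,(375,525,185,245)),key=lambda b:b[0][0]); S=sorted(sleeves(s,(305,375,260,395)),key=lambda b:b[0][1])
print(len(T),len(S),[b[0] for b in T],[b[0] for b in S])
if len(T)==len(S)==4:
    print("tri",tri(t,[b[0] for b in T],s,[b[0] for b in S]))
for b in T:
    v,u=np.nonzero(b[1]); P=onplane(t,np.c_[u,v],.032)[:,:2]; q=P-P.mean(0); w=np.linalg.svd(q,full_matrices=False)[2][0]; w*=np.sign(w[0])
    e=q@w; print("sleeve top",P.mean(0),np.degrees(np.arctan2(w[1],w[0])),np.ptp(e))
# colour tips and clips
h=cv2.cvtColor(t["image"],cv2.COLOR_RGB2HSV)
reg=np.zeros((480,640),bool);reg[185:245,375:525]=1
for n,lo,hi in(("blue",95,125),("yellow",21,32),("red",172,180),("green",50,85)):
    m=reg&(h[...,0]>=lo)&(h[...,0]<=hi)&(h[...,1]>150)&(h[...,2]>70)
    for ce,b in blobs(m,6):
        v,u=np.nonzero(b); i=v.argmin(); print(n,ce,b.sum(),"top px",u[i],v[i],onplane(t,[[u[i],v[i]-.5]],.027)[0,:2])
# wood screws
pt=np.array([[85,345],[75,465],[735,410],[728,528]],float); pt[:,0]=pt[:,0]/5+370;pt[:,1]=(pt[:,1]-250)/5+175
ps=np.array([[527,37],[616,37],[585,457],[698,450]],float); ps[:,0]=(ps[:,0]-440)/4+300; ps[:,1]=ps[:,1]/4+260
ps=ps[[1,0,3,2]]
print("screws",tri(t,pt-.4,s,ps-.4))
# grey mask
rgb=t["image"].astype(int); m=np.zeros((480,640),bool); m[180:250,160:312]=((h[...,1]<60)&(h[...,2]<190))[180:250,160:312]
ce,b=max(blobs(m,50),key=lambda x:x[1].sum()); v,u=np.nonzero(b); print("grey px",b.sum(),u.min(),u.max(),v.min(),v.max())
for z in(0,.034):
    P=onplane(t,np.c_[u,v],z)[:,:2].astype(np.float32); r=cv2.minAreaRect(P*1000); print("grey",z,r); print(cv2.boxPoints(r))
D=depth(t); 
for n,(u0,u1,v0,v1) in(("grey",(160,312,180,250)),("wood",(375,525,185,245))):
    z=D[v0:v1,u0:u1,2]; print(n,"depth z pct",np.percentile(z,[5,50,90,95,99]))
    M=np.zeros((480,640),bool); M[v0:v1,u0:u1]=(z>.026)&(z<.05)
    P=D[M][:,:2].astype(np.float32); print(len(P),cv2.minAreaRect(P*1000))
print("green blob depth",D[217,205],"grey crossbars",D[205:215,169:176,2].max(),D[222:230,299,2])
E
```

```text
4 4 [array([401.7286, 209.3   ]), array([434.2276, 212.2195]), array([465.2481, 216.7744]), array([496.3652, 217.8   ])] [array([332.573 , 282.4607]), array([336.2 , 304.88]), array([339.2593, 329.3111]), array([345.746 , 356.9286])]
tri [[ 0.5132 -0.1096  0.028   0.0016]
 [ 0.5092 -0.1652  0.0282  0.0013]
 [ 0.5032 -0.2189  0.0281  0.0025]
 [ 0.5026 -0.2734  0.028   0.0021]]
sleeve top [ 0.5117 -0.1091] -7.1199304413582025 0.04185200331827514
sleeve top [ 0.5079 -0.1645] -3.7590506469646114 0.03648091699877669
sleeve top [ 0.5014 -0.2179] 0.7853537881263695 0.03966799716354857
sleeve top [ 0.5009 -0.2722] -3.42977422538695 0.035169083114077224
yellow [435.3103 198.1379] 29 top px 436 195 [ 0.5396 -0.1686]
yellow [432.1655 230.2966] 145 top px 427 225 [ 0.4874 -0.1529]
screws [[ 0.5387 -0.0831  0.0345  0.002 ]
 [ 0.497  -0.0798  0.0367  0.0019]
 [ 0.5221 -0.3081  0.0341  0.0025]
 [ 0.4809 -0.3047  0.0336  0.0019]]
grey px 1506 163 306 185 245
grey 0 ((502.0187683105469, 181.9040069580078), (253.45005798339844, 52.006072998046875), 77.06170654296875)
[[448.302   64.2184]
 [498.9877  52.5742]
 [555.7356 299.5896]
 [505.0498 311.2338]]
grey 0.034 ((496.6090393066406, 175.60067749023438), (244.76820373535156, 50.224586486816406), 77.06170654296875)
[[444.7323  61.9464]
 [493.6818  50.701 ]
 [548.4857 289.255 ]
 [499.5363 300.5003]]
grey depth z pct [-0.0041 -0.0009  0.0211  0.031   0.0344]
761 ((497.98529052734375, 176.6756591796875), (249.99835205078125, 50.67195129394531), 76.88702392578125)
wood depth z pct [-0.004   0.0005  0.0302  0.032   0.0345]
1538 ((506.75799560546875, -193.15769958496094), (250.07400512695312, 61.0074348449707), 85.08695220947266)
green blob depth [0.496  0.2316 0.0032] grey crossbars 0.0354726563643023 [0.0148 0.015  0.0158 0.019  0.0161 0.0141 0.0167 0.0153]
```

```bash
cat >> h.py <<'E'
def need(x,y,z,yaw):
    from cell import manip
    s=manip.observe(); p=np.array(s["position"]); w=s["ee_rot"][2]
    t=-((yaw-w+180)%360-180); a=np.radians(yaw); d=np.array([x,y,z])-p
    u=np.array([d[0]*np.cos(a)+d[1]*np.sin(a), d[0]*np.sin(a)-d[1]*np.cos(a), -d[2]])/.03
    print("clock %.2f pos"%s["clock"],np.round(p,4),"rot",np.round(s["ee_rot"],2),"F",np.round(s["ft_force"],1),"open %.4f grip %.1f"%(s["opening"],s["gripper_force"])); print("turn %.2f then shift units"%t,np.round(u,3))
E
python3 -m handwheel '-0.867 -0.263 0 0 24;-0.867 -0.263 0 0 24;-0.867 -0.263 0 0 24;-0.867 -0.263 0 0 24;-0.867 -0.263 0 0 24;-0.867 -0.263 0 0 24;-0.867 -0.263 0 0 24;-0.867 -0.263 0 0 24;-0.867 -0.263 0 0 24;-0.867 -0.263 0 0 24;-0.867 -0.263 0 0 24;-0.867 -0.263 0 0 24' 30
python3 - <<'E'
from h import *
np.set_printoptions(precision=4,suppress=True)
t=dict(np.load("top0.npz"));s=dict(np.load("side0.npz"))
pt=np.array([[105,8],[70,116],[742,160],[710,277]],float); pt=pt/5+[155,187]
ps=np.array([[280,67],[179,65],[237,383],[115,383]],float); ps=ps/6+[270,160]
r=tri(t,pt-.4,s,ps-.4); print(r,r.mean(0)); print(onplane(t,pt-.4,.034).mean(0), onplane(s,ps-.4,.034).mean(0))
a=(r[0]+r[1]-r[2]-r[3])/2; print("yaw",np.degrees(np.arctan2(-a[0],a[1])),np.hypot(*a[:2]))
need(.5127,-.1094,.12,172.9)
E
```

```text
clock: 1.3
position: [0.4506, 0.4496, 0.2081]
ee_rot: [-179.9, -0.0, 164.4]
ft_force: [-0.3, 0.3, -0.1]
opening: 0.0241
gripper_force: 0.0
[[0.5422 0.2773 0.0397 0.0057]
 [0.503  0.2878 0.0378 0.0022]
 [0.4927 0.0567 0.0423 0.0042]
 [0.4523 0.0664 0.0392 0.0018]] [0.4976 0.1721 0.0397 0.0034]
[0.4968 0.173  0.034 ] [0.5006 0.1811 0.034 ]
yaw -12.770155881870776 0.22663936104876733
clock 1.30 pos [0.4506 0.4496 0.2081] rot [-179.93   -0.04  164.38] F [-0.3  0.3 -0.1] open 0.0241 grip 0.0
turn -8.52 then shift units [ -4.356 -18.236   2.938]
```

```bash
python3 -m handwheel '0 0 0 -8.5 24;-0.22 -0.91 0.1 0 24;-0.22 -0.91 0.1 0 24;-0.22 -0.91 0.1 0 24;-0.22 -0.91 0.1 0 24;-0.22 -0.91 0.1 0 24;-0.22 -0.91 0.1 0 24;-0.22 -0.91 0.1 0 24;-0.22 -0.91 0.1 0 24;-0.22 -0.91 0.1 0 24;-0.22 -0.91 0.1 0 24;-0.22 -0.91 0.1 0 24'
python3 -m handwheel '-0.22 -0.91 0.1 0 24;-0.22 -0.91 0.1 0 24;-0.22 -0.91 0.1 0 24;-0.22 -0.91 0.1 0 24;-0.22 -0.91 0.1 0 24;-0.22 -0.91 0.1 0 24;-0.22 -0.91 0.1 0 24;-0.22 -0.91 0.1 0 24;-0.22 -0.91 0.1 0 24;0 0 0 0 24'
python3 - <<'E'
from h import *
from cell import imaging
need(.5127,-.1094,.012,172.9)
c=imaging.camera("side"); cv2.imwrite("pics/s1.png",cv2.resize(c["image"][120:400,220:480],None,fx=2.1,fy=2.1)[...,::-1])
E
```

```text
clock: 2.5
position: [0.4845, 0.1424, 0.1753]
ee_rot: [-180.0, -0.0, 172.9]
ft_force: [-0.2, -0.6, -0.1]
opening: 0.0239
gripper_force: 0.0
clock: 3.5
position: [0.5124, -0.1129, 0.1484]
ee_rot: [-179.8, -0.0, 172.4]
ft_force: [-0.6, 0.2, 0.3]
opening: 0.0237
gripper_force: 0.0
clock 3.50 pos [ 0.5124 -0.1129  0.1484] rot [-1.7982e+02 -3.0000e-02  1.7243e+02] F [-0.6  0.2  0.3] open 0.0237 grip 0.0
turn -0.47 then shift units [3.000e-03 1.170e-01 4.547e+00]
```

View pics/s1.png

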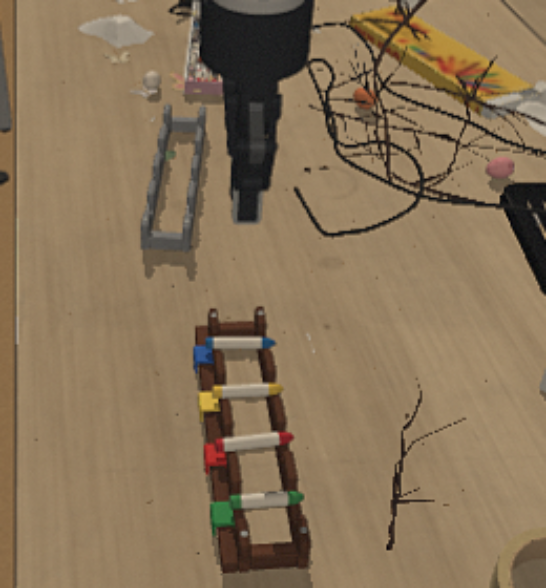

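The gripper hangs above the blue stick's end of the wooden rack, with the tip at crop (246, 220). Nothing is disturbed, so I go down now.

```bash
python3 -m handwheel '0 0.12 0.7 -0.5 24;0 0 0.9 0 24;0 0 0.9 0 24;0 0 0.8 0 24;0 0 0.6 0 24;0 0 0.4 0 24;0 0 0.3 0 24;0 0 0 0 24;0 0 0 0 6;0 0 0 0 6;0 0 0 0 6;0 0 0 0 6' 30
python3 -c "from h import *;need(.5127,-.1094,.12,172.9)"
```

```text
clock: 4.75
position: [0.5142, -0.1038, 0.0112]
ee_rot: [180.0, 0.0, 173.4]
ft_force: [-0.1, -0.2, -0.2]
opening: 0.0058
gripper_force: 0.0
clock 4.75 pos [ 0.5142 -0.1038  0.0112] rot [1.7999e+02 4.0000e-02 1.7338e+02] F [-0.1 -0.2 -0.2] open 0.0058 grip 0.0
turn 0.48 then shift units [ 0.025 -0.191 -3.626]
```

Run:
```python
from h import *
from cell import imaging
need(.5127,-.1094,.12,172.9)
c=imaging.camera("side"); d=imaging.camera("top")
a=cv2.resize(c["image"][250:400,290:390],None,fx=4,fy=4); b=cv2.resize(d["image"][170:260,370:470],None,fx=4,fy=4)
o=np.zeros((600,800,3),np.uint8);o[:,:400]=a;o[:360,400:]=b
cv2.imwrite("pics/m1.png",o[...,::-1])
```

```text
clock 4.75 pos [ 0.5142 -0.1038  0.0112] rot [1.7999e+02 4.0000e-02 1.7338e+02] F [-0.1 -0.2 -0.2] open 0.0058 grip 0.0
turn 0.48 then shift units [ 0.025 -0.191 -3.626]
```

View pics/m1.png

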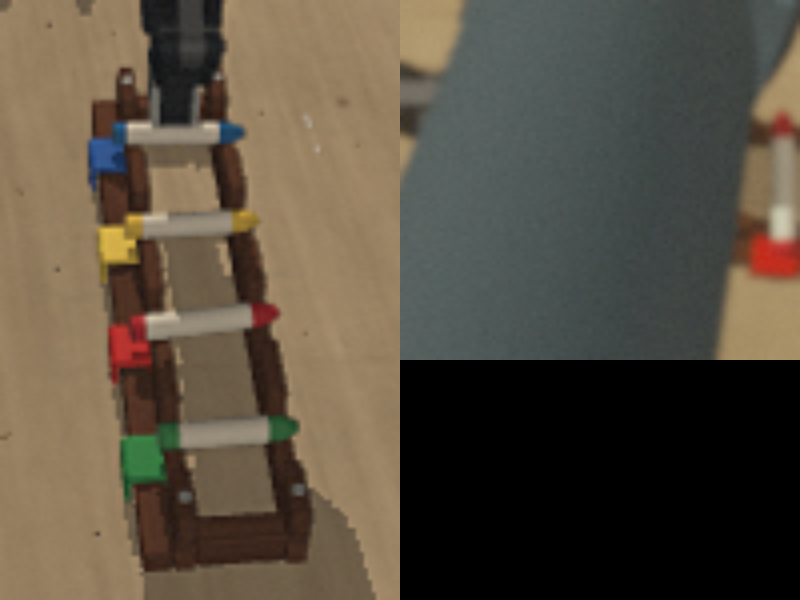

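Run:
```python
from h import *
from cell import imaging
np.set_printoptions(precision=4,suppress=True)
c=imaging.camera("side"); D=depth(c)
for v in range(262,290,2): print(v,D[v,328],D[v,333],D[v,338],c["image"][v,333])
need(.5127,-.1094,.12,172.9)
```

```text
262 [ 0.5011 -0.1212  0.0891] [ 0.5002 -0.1635  0.126 ] [ 0.5077 -0.1663  0.1275] [35 35 39]
264 [ 0.5017 -0.1193  0.0829] [ 0.4999 -0.1659  0.1239] [ 0.5083 -0.1649  0.122 ] [32 31 33]
266 [ 0.4999 -0.1284  0.0865] [ 0.5013 -0.1606  0.1148] [ 0.5093 -0.1615  0.1146] [30 33 29]
268 [ 0.4984 -0.1365  0.0893] [ 0.503  -0.1541  0.1045] [ 0.5113 -0.1541  0.1035] [25 24 24]
270 [ 0.4993 -0.1332  0.0817] [ 0.5066 -0.1389  0.086 ] [ 0.5153 -0.1391  0.0851] [31 33 35]
272 [ 0.5037 -0.1133  0.0586] [ 0.5116 -0.1182  0.062 ] [ 0.5198 -0.1217  0.0642] [32 33 33]
274 [ 0.5039 -0.1132  0.0536] [ 0.5111 -0.1213  0.0601] [ 0.5216 -0.1155  0.0535] [33 33 32]
276 [ 0.5042 -0.1126  0.0482] [ 0.5113 -0.1216  0.0557] [ 0.5221 -0.1144  0.0476] [32 30 31]
278 [ 0.5042 -0.1134  0.0441] [ 0.5121 -0.1191  0.0484] [ 0.5222 -0.1152  0.0434] [32 31 34]
280 [ 0.5048 -0.1115  0.0373] [ 0.5118 -0.1213  0.0456] [ 0.5221 -0.1164  0.0396] [25 26 27]
282 [ 0.5048 -0.1123  0.0331] [ 0.514  -0.1125  0.0321] [ 0.5226 -0.1157  0.0339] [148 139 121]
284 [ 0.5043 -0.1156  0.0313] [ 0.5131 -0.1173  0.0318] [ 0.5228 -0.1159  0.0292] [151 139 122]
286 [ 0.5048 -0.1141  0.0248] [ 0.519  -0.0934  0.0029] [ 0.5288 -0.0929  0.0012] [107  91  72]
288 [ 0.509  -0.0959  0.0015] [ 0.5187 -0.0954 -0.0004] [ 0.5282 -0.0964 -0.0006] [108  93  72]
clock 4.90 pos [ 0.5139 -0.1038  0.011 ] rot [180.     0.01 173.37] F [0.6 0.3 0.2] open 0.0059 grip 0.0
turn 0.47 then shift units [ 0.018 -0.189 -3.633]
```

```bash
python3 -m handwheel '0 0 -0.8 0 24;0 0 -0.8 0 24;0 0 -0.4 0 24;0 0 0 0 24;0 0 0 0 24'
python3 - <<'E'
from h import *
from cell import imaging
np.set_printoptions(precision=4,suppress=True)
c=imaging.camera("side"); D=depth(c); g=c["image"]
for v in range(240,286,2): print(v,D[v,331],D[v,335],g[v,333])
need(.5127,-.1094,.12,172.9)
cv2.imwrite("pics/s2.png",cv2.resize(g[200:320,290:390],None,fx=5,fy=5)[...,::-1])
from cell import manip; print(manip.observe()["qpos"])
E
```

```text
clock: 5.4
position: [0.5135, -0.1036, 0.0705]
ee_rot: [180.0, -0.0, 173.4]
ft_force: [-0.9, -1.0, 0.9]
opening: 0.0237
gripper_force: 0.0
240 [ 0.4962 -0.1587  0.1672] [ 0.5022 -0.1598  0.1674] [29 27 30]
242 [ 0.4973 -0.1544  0.1597] [ 0.5032 -0.1564  0.1607] [22 23 23]
244 [ 0.4979 -0.1523  0.154 ] [ 0.5055 -0.1471  0.149 ] [33 32 34]
246 [ 0.4992 -0.1473  0.1458] [ 0.5055 -0.1481  0.1457] [26 28 28]
248 [ 0.505  -0.1218  0.1203] [ 0.5104 -0.1278  0.1246] [27 28 25]
250 [ 0.505  -0.1225  0.1165] [ 0.5102 -0.1297  0.1219] [30 31 30]
252 [ 0.5055 -0.1212  0.111 ] [ 0.5112 -0.126   0.1144] [30 32 31]
254 [ 0.5051 -0.1239  0.1089] [ 0.5104 -0.1303  0.1137] [34 36 33]
256 [ 0.5045 -0.1273  0.1074] [ 0.5117 -0.1257  0.1053] [32 31 33]
258 [ 0.5047 -0.1272  0.1029] [ 0.5114 -0.1282  0.103 ] [27 29 30]
260 [ 0.506  -0.1221  0.0939] [ 0.5132 -0.1213  0.0924] [140 123 100]
262 [ 0.5285 -0.0219 -0.0001] [ 0.5359 -0.0256  0.0022] [149 127  97]
264 [ 0.5273 -0.0284  0.0004] [ 0.5353 -0.0293  0.0002] [145 123  95]
266 [ 0.5258 -0.036   0.0018] [ 0.534  -0.0359  0.0008] [144 122  94]
268 [ 0.5255 -0.0385 -0.0012] [ 0.5329 -0.0416  0.0007] [146 123  95]
270 [ 0.5239 -0.0464  0.0007] [ 0.5318 -0.0472  0.0005] [147 123  94]
272 [ 0.523  -0.0516  0.0002] [ 0.5308 -0.0528  0.0004] [143 119  94]
274 [ 0.5173 -0.0781  0.0199] [ 0.5253 -0.0768  0.0177] [86 52 37]
276 [ 0.5167 -0.0817  0.0181] [ 0.5238 -0.0843  0.0196] [77 53 38]
278 [ 0.5162 -0.0849  0.016 ] [ 0.5241 -0.0841  0.0143] [51 30 20]
280 [ 0.5165 -0.0842  0.0102] [ 0.524  -0.0854  0.0103] [130 117 101]
282 [ 0.5103 -0.1128  0.0329] [ 0.5177 -0.1126  0.0316] [165 152 132]
284 [ 0.5097 -0.1163  0.0312] [ 0.5172 -0.116   0.03  ] [147 137 120]
clock 5.45 pos [ 0.513  -0.1036  0.07  ] rot [180.    -0.1  173.39] F [ 0.3  0.2 -0.8] open 0.0240 grip 0.0
turn 0.49 then shift units [-0.015 -0.193 -1.668]
[-16.3664  19.9857  26.8468 116.2887 -12.284   46.496  100.9986]
```

View pics/s2.png

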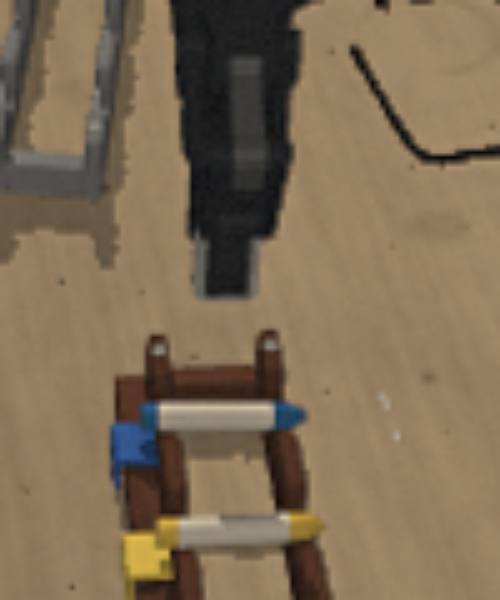

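```bash
python3 -m handwheel '0 -0.26 0 0 24;0 0 0.7 0 24;0 0 0.7 0 24;0 0 0.5 0 24;0 0 0.3 0 24;0 0 0 0 24;0 0 0 0 24'
python3 - <<'E'
from h import *
from cell import imaging
np.set_printoptions(precision=4,suppress=True)
p=np.array([[337,225],[335,260],[335,281]]);s=dict(np.load("side0.npz"))
o,d=ray(s,p)
for y in(-.10,-.115,-.13,-.14): print(y,(o+d*((y-o[1])/d[:,1])[:,None])[:,2])
c=imaging.camera("side"); D=depth(c); g=c["image"]
for v in range(262,296,2): print(v,D[v,331],D[v,335],g[v,333])
need(.5127,-.1115,-.012,172.9)
cv2.imwrite("pics/s3.png",cv2.resize(g[220:320,290:390],None,fx=5,fy=5)[...,::-1])
E
```

```text
clock: 6.15
position: [0.5131, -0.1119, 0.0049]
ee_rot: [-180.0, -0.0, 173.4]
ft_force: [-0.2, 1.0, 0.9]
opening: 0.0238
gripper_force: 0.0
-0.1 [0.1509 0.0735 0.0219]
-0.115 [0.1622 0.0868 0.0365]
-0.13 [0.1735 0.1001 0.0512]
-0.14 [0.181  0.109  0.0609]
262 [ 0.5036 -0.1339  0.0999] [ 0.5033 -0.1643  0.1263] [27 22 28]
264 [ 0.4956 -0.1705  0.1284] [ 0.5021 -0.1701  0.1273] [27 28 25]
266 [ 0.4949 -0.1743  0.1276] [ 0.5013 -0.1742  0.1268] [37 37 36]
268 [ 0.4948 -0.1754  0.1244] [ 0.5012 -0.1755  0.1238] [32 35 33]
270 [ 0.4948 -0.1762  0.1209] [ 0.5012 -0.1764  0.1203] [29 28 30]
272 [ 0.4959 -0.1725  0.1132] [ 0.5023 -0.1728  0.1127] [28 32 29]
274 [ 0.497  -0.168   0.1046] [ 0.5034 -0.1689  0.1046] [30 28 26]
276 [ 0.4977 -0.1657  0.098 ] [ 0.5046 -0.1648  0.0963] [25 23 27]
278 [ 0.4989 -0.1615  0.0896] [ 0.5074 -0.1539  0.0814] [38 37 38]
280 [ 0.5003 -0.156   0.0797] [ 0.507  -0.1566  0.0794] [32 34 35]
282 [ 0.5046 -0.1378  0.0573] [ 0.5123 -0.1354  0.054 ] [28 30 30]
284 [ 0.5053 -0.1356  0.0504] [ 0.5122 -0.1367  0.0505] [30 28 30]
286 [ 0.5055 -0.1355  0.0453] [ 0.5122 -0.1377  0.0466] [33 32 32]
288 [ 0.5054 -0.1369  0.0419] [ 0.5129 -0.1358  0.0398] [29 28 30]
290 [ 0.5058 -0.1363  0.0363] [ 0.513  -0.1361  0.0351] [63 59 56]
292 [ 0.5131 -0.1049 -0.0008] [ 0.5205 -0.106  -0.0007] [163 137 104]
294 [ 0.512  -0.111   0.0002] [ 0.519  -0.1135  0.0017] [153 129  98]
clock 6.20 pos [ 0.5136 -0.1119  0.0054] rot [-179.99    0.06  173.37] F [ 0.1 -0.6  0.3] open 0.0239 grip 0.0
turn 0.47 then shift units [0.031 0.009 0.579]
```

View pics/s3.png

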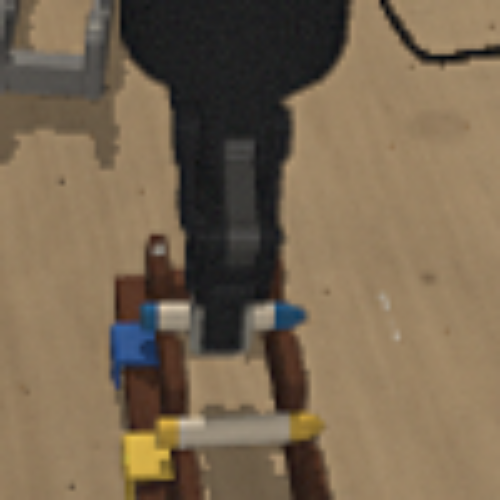

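The fingers now straddle the blue stick, but the pictured tips (row 291) stand about 24 mm higher than the reported TCP. I'll go lower in small steps and watch the force.

```bash
python3 -m handwheel '0 0 0.2 0 24;0 0 0.2 0 24;0 0 0.1 0 24;0 0 0 0 24'
python3 - <<'E'
from h import *
from cell import imaging
np.set_printoptions(precision=4,suppress=True)
c=imaging.camera("side"); D=depth(c); g=c["image"]
for v in range(284,304,2): print(v,D[v,331],D[v,335],g[v,333])
need(.5127,-.1115,-.012,172.9)
E
```

```text
clock: 6.6
position: [0.5123, -0.1114, -0.0107]
ee_rot: [180.0, -0.1, 173.4]
ft_force: [0.2, 0.5, -0.2]
opening: 0.024
gripper_force: 0.0
284 [ 0.4994 -0.1618  0.0762] [ 0.5083 -0.1529  0.0665] [35 36 37]
286 [ 0.5011 -0.155   0.0647] [ 0.508  -0.155   0.0638] [30 33 34]
288 [ 0.5056 -0.1362  0.0411] [ 0.5125 -0.1375  0.0415] [29 28 31]
290 [ 0.5058 -0.136   0.036 ] [ 0.5126 -0.138   0.0371] [34 33 34]
292 [ 0.5057 -0.1374  0.0324] [ 0.5132 -0.1364  0.0305] [29 33 31]
294 [ 0.506  -0.1373  0.0273] [ 0.5134 -0.1365  0.0255] [27 26 26]
296 [ 0.5063 -0.1368  0.0218] [ 0.5138 -0.136   0.0199] [63 56 50]
298 [ 0.5097 -0.1227  0.0019] [ 0.5173 -0.1224  0.0005] [108  92  70]
300 [ 0.5092 -0.1258 -0.0001] [ 0.5163 -0.1277  0.0009] [106  90  67]
302 [ 0.5081 -0.1317  0.0009] [ 0.5152 -0.1332  0.0014] [105  88  69]
clock 6.65 pos [ 0.5126 -0.1115 -0.0104] rot [-180.     -0.04  173.38] F [-0.6  0.2 -0.4] open 0.0239 grip 0.0
turn 0.48 then shift units [-0.003  0.001  0.052]
```

```bash
python3 -m handwheel '0 0 0.15 0 24;0 0 0.15 0 24;0 0 0 0 24;0 0 0 0 6;0 0 0 0 6;0 0 0 0 6;0 0 0 0 6' 40
```

```text
clock: 7.35
position: [0.5131, -0.1116, -0.019]
ee_rot: [180.0, 0.0, 173.4]
ft_force: [0.2, -0.1, -0.2]
opening: 0.0086
gripper_force: 39.2
```

```bash
python3 -m handwheel '0 0 -0.3 0 6;0 0 -0.7 0 6;0 0 -0.8 0 6;0 0 -0.7 0 6;0 0 0 0 6'
python3 -c "
from h import *
need(.479,.093,.04,167.1)"
```

```text
clock: 7.85
position: [0.5161, -0.1123, 0.0595]
ee_rot: [180.0, 0.4, 173.3]
ft_force: [1.3, -0.1, 0.9]
opening: 0.0084
gripper_force: 39.2
clock 7.85 pos [ 0.5161 -0.1123  0.0595] rot [179.97   0.42 173.35] F [ 1.3 -0.1  0.9] open 0.0084 grip 39.2
turn 6.25 then shift units [2.735 6.395 0.649]
```

```bash
python3 -m handwheel '0 0 0 6.2 6;0.27 0.64 0 0 6;0.27 0.64 0 0 6;0.27 0.64 0 0 6;0.27 0.64 0 0 6;0.27 0.64 0 0 6;0.27 0.64 0 0 6;0.27 0.64 0 0 6;0.27 0.64 0 0 6;0.27 0.64 0 0 6;0.27 0.64 0 0 6;0 0 0 0 6'
python3 -m handwheel '0 0 0.4 0 6;0 0 0 0 6;0 0 0 0 6'
python3 - <<'E'
from h import *
from cell import imaging
need(.479,.093,-.018,167.1)
c=imaging.camera("side"); g=c["image"]
cv2.imwrite("pics/s4.png",cv2.resize(g[150:290,260:400],None,fx=4,fy=4)[...,::-1])
np.savez("s4.npz",**c)
E
```

```text
clock: 9.05
position: [0.4755, 0.0971, 0.0554]
ee_rot: [179.9, -0.1, 167.5]
ft_force: [0.2, 0.8, 1.1]
opening: 0.0082
gripper_force: 39.2
clock: 9.35
position: [0.476, 0.0917, 0.043]
ee_rot: [-179.9, -0.1, 167.0]
ft_force: [0.5, 0.5, -0.3]
opening: 0.0086
gripper_force: 39.2
clock 9.35 pos [0.476  0.0917 0.043 ] rot [-1.7990e+02 -8.0000e-02  1.6703e+02] F [ 0.5  0.5 -0.3] open 0.0086 grip 39.2
turn -0.07 then shift units [-0.09   0.065  2.035]
```

View pics/s4.png

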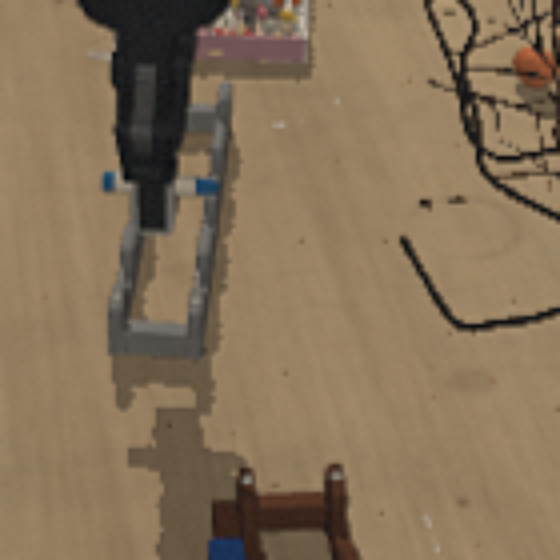

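Run:
```python
from h import *
s=dict(np.load("s4.npz")); g=s["image"]; h=cv2.cvtColor(g,cv2.COLOR_RGB2HSV)
m=np.zeros((480,640),bool); m[185:205,280:320]=((h[...,0]>95)&(h[...,0]<125)&(h[...,1]>120))[185:205,280:320]
for ce,b in blobs(m,4):
    v,u=np.nonzero(b); print(ce,b.sum(),u.min(),u.max(),v.min(),v.max())
    o,d=ray(s,[ce,[u.min()-.5,ce[1]],[u.max()+.5,ce[1]]]); print((o+d*((.0935-o[1])/d[:,1])[:,None]).round(4))
D=depth(s); print(D[193:200,289].round(4),D[193:200,312].round(4))
```

```text
[286.5 194.5] 8 286 287 193 196
[[0.4524 0.0935 0.0938]
 [0.4504 0.0935 0.094 ]
 [0.4545 0.0935 0.0937]]
[311.35294118 196.05882353] 17 309 314 195 197
[[0.5045 0.0935 0.0859]
 [0.4984 0.0935 0.0864]
 [0.5112 0.0935 0.0854]]
[[ 4.577e-01  9.360e-02  9.700e-02]
 [ 4.574e-01  9.150e-02  9.590e-02]
 [ 4.574e-01  9.180e-02  9.330e-02]
 [ 4.574e-01  9.220e-02  9.060e-02]
 [ 4.571e-01  8.950e-02  8.990e-02]
 [ 4.703e-01  2.243e-01 -3.000e-04]
 [ 4.699e-01  2.209e-01 -1.000e-03]] [[0.5287 0.2367 0.0017]
 [0.5198 0.1811 0.0345]
 [0.5042 0.0832 0.0951]
 [0.5035 0.0791 0.0953]
 [0.5035 0.0789 0.093 ]
 [0.5035 0.0781 0.091 ]
 [0.5166 0.1599 0.0346]]
```

```bash
python3 -m handwheel '0 0.12 0.3 0 6;0 0 0.5 0 6;0 0 0.5 0 6;0 0 0.3 0 6;0 0 0.2 0 6;0 0 0.1 0 6;0 0 0.12 0 6;0 0 0 0 6;0 0 0 0 6'
python3 - <<'E'
from h import *
from cell import imaging
need(.479,.0945,-.019,167.1)
c=imaging.camera("side"); g=c["image"]
cv2.imwrite("pics/s5.png",cv2.resize(g[170:260,270:360],None,fx=6,fy=6)[...,::-1])
np.savez("s5.npz",**c); D=depth(c)
for u in (289,290,291,292,310,311,312): print(u,[tuple(D[v,u].round(3)) for v in range(204,222,3)])
E
```

```text
clock: 10.3
position: [0.4777, 0.0971, -0.0165]
ee_rot: [180.0, 0.0, 167.2]
ft_force: [0.4, 0.2, -0.1]
opening: 0.0084
gripper_force: 39.2
clock 10.30 pos [ 0.4777  0.0971 -0.0165] rot [1.7998e+02 3.0000e-02 1.6717e+02] F [ 0.4  0.2 -0.1] open 0.0084 grip 39.2
turn 0.07 then shift units [-0.061 -0.076  0.085]
289 [(np.float64(0.467), np.float64(0.196), np.float64(0.001)), (np.float64(0.466), np.float64(0.187), np.float64(-0.001)), (np.float64(0.465), np.float64(0.172), np.float64(0.0)), (np.float64(0.463), np.float64(0.16), np.float64(0.0)), (np.float64(0.457), np.float64(0.099), np.float64(0.035)), (np.float64(0.457), np.float64(0.099), np.float64(0.027))]
290 [(np.float64(0.458), np.float64(0.081), np.float64(0.078)), (np.float64(0.454), np.float64(0.039), np.float64(0.099)), (np.float64(0.454), np.float64(0.041), np.float64(0.091)), (np.float64(0.461), np.float64(0.116), np.float64(0.031)), (np.float64(0.459), np.float64(0.098), np.float64(0.036)), (np.float64(0.459), np.float64(0.094), np.float64(0.031))]
291 [(np.float64(0.456), np.float64(0.044), np.float64(0.103)), (np.float64
[... 1014 characters left out ...]
(0.514), np.float64(0.157), np.float64(0.023)), (np.float64(0.509), np.float64(0.127), np.float64(0.035)), (np.float64(0.508), np.float64(0.116), np.float64(0.035)), (np.float64(0.507), np.float64(0.108), np.float64(0.033)), (np.float64(0.506), np.float64(0.106), np.float64(0.026)), (np.float64(0.503), np.float64(0.084), np.float64(0.033))]
312 [(np.float64(0.516), np.float64(0.156), np.float64(0.024)), (np.float64(0.512), np.float64(0.128), np.float64(0.034)), (np.float64(0.51), np.float64(0.118), np.float64(0.034)), (np.float64(0.509), np.float64(0.109), np.float64(0.031)), (np.float64(0.508), np.float64(0.103), np.float64(0.028)), (np.float64(0.506), np.float64(0.087), np.float64(0.031))]
```

View pics/s5.png

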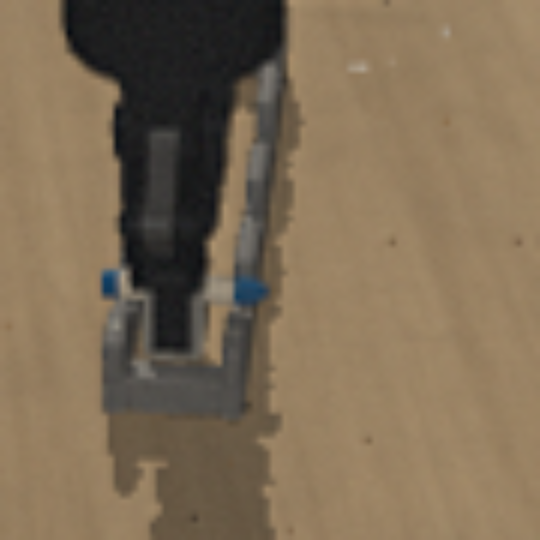

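Run:
```python
from h import *
s=dict(np.load("s5.npz")); g=s["image"]
def rk(P,c=(.497,.175),w=-12.9):
    a=np.radians(w); d=P[:,:2]-np.array(c); return np.c_[d[:,0]*np.cos(a)+d[:,1]*np.sin(a),-d[:,0]*np.sin(a)+d[:,1]*np.cos(a)]*1000
f=lambda q,z: onplane(s,np.array(q)/6+[270,170]-.4,z)
P=f([[102,283],[270,292]],.027); print(P.round(4),rk(P).round(1))
P=f([[106,318],[140,305],[220,310],[252,310]],.034); print(P.round(4),rk(P).round(1))
h=cv2.cvtColor(g,cv2.COLOR_RGB2HSV)
m=np.zeros((480,640),bool); m[205:230,280:325]=((h[...,0]>95)&(h[...,0]<125)&(h[...,1]>120))[205:230,280:325]
for ce,b in blobs(m,4):
    v,u=np.nonzero(b); print(ce,u.min(),u.max()); P=onplane(s,[[u.min()-.5,ce[1]],[u.max()+.5,ce[1]]],.027); print(rk(P).round(1))
```

```text
[[0.4528 0.1083 0.027 ]
 [0.5127 0.0949 0.027 ]] [[-28.2 -74.9]
 [ 33.2 -74.6]]
[[0.4511 0.0771 0.034 ]
 [0.4639 0.0833 0.034 ]
 [0.4917 0.0767 0.034 ]
 [0.503  0.0752 0.034 ]] [[ -22.9 -105.7]
 [ -11.8  -96.8]
 [  16.8  -97. ]
 [  28.1  -95.9]]
[287.57142857 216.71428571] 287 288
[[-28.4 -74.7]
 [-24.1 -74.3]]
[310.64285714 217.85714286] 309 313
[[ 19.8 -74.3]
 [ 30.7 -73.3]]
```

```bash
python3 -m handwheel '0 -0.09 0.06 0 6;0 0 0 0 6;0 0 0 0 19;0 0 0 0 19;0 0 -0.3 0 20;0 0 -0.7 0 20;0 0 -0.9 0 24;0 0 -0.7 0 24;0 0 0 0 24'
python3 - <<'E'
from h import *
from cell import imaging
c=imaging.camera("side"); g=c["image"]; np.savez("s6.npz",**c)
a=cv2.resize(g[180:260,275:355],None,fx=5,fy=5); d=imaging.camera("top"); np.savez("t6.npz",**d)
b=cv2.resize(d["image"][180:250,160:240],None,fx=5,fy=5); b2=cv2.resize(d["image"][180:250,240:320],None,fx=5,fy=5)
o=np.zeros((400,800,3),np.uint8); o[:,:400]=a; o[:350,400:]=b2
cv2.imwrite("pics/s6.png",o[...,::-1])
need(.5087,-.1665,.06,176.2)
E
```

```text
clock: 11.25
position: [0.48, 0.0953, 0.0629]
ee_rot: [179.8, 0.3, 167.2]
ft_force: [0.4, -0.6, 0.8]
opening: 0.0242
gripper_force: 0.0
clock 11.35 pos [0.4772 0.0948 0.0602] rot [1.7993e+02 7.0000e-02 1.6718e+02] F [-0.  -0.4 -0.5] open 0.0241 grip 0.0
turn -9.02 then shift units [-1.623e+00 -8.621e+00  7.000e-03]
```

View pics/s6.png

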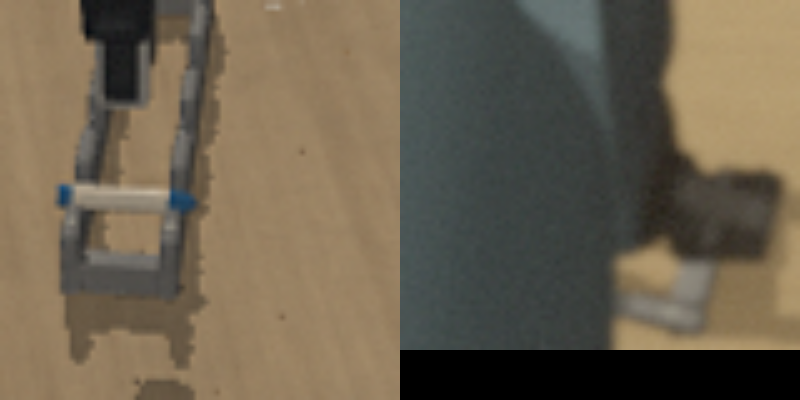

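Blue lies flat in the grey rack's rightmost slot (crop x 58–200, row 197). Both ends overhang the rails about equally. Yellow is next.

```bash
python3 -m handwheel '-0.162 -0.84 0 0 24;-0.162 -0.84 0 0 24;-0.162 -0.84 0 0 24;-0.162 -0.84 0 0 24;-0.162 -0.84 0 0 24;-0.162 -0.84 0 0 24;-0.162 -0.84 0 0 24;-0.162 -0.84 0 0 24;-0.162 -0.84 0 0 24;0 0 0 -4.5 24;0 0 0 -4.5 24;0 0 0 0 24'
python3 -c "
from h import *
need(.5088,-.1671,-.0195,176.2)"
```

```text
clock: 12.55
position: [0.4677, -0.1365, 0.0583]
ee_rot: [180.0, -0.2, 176.1]
ft_force: [-0.2, 0.2, 0.3]
opening: 0.0242
gripper_force: 0.0
clock 12.55 pos [ 0.4677 -0.1365  0.0583] rot [ 1.8000e+02 -1.6000e-01  1.7612e+02] F [-0.2  0.2  0.3] open 0.0242 grip 0.0
turn -0.08 then shift units [-1.434 -0.926  2.592]
```

```bash
python3 -m handwheel '-0.7 -0.45 0 0 24;-0.7 -0.45 0 0 24;0 0 0 0 24;0 0 0 0 24;0 0 0 0 24'
python3 -c "
from h import *
need(.5088,-.1671,-.0195,176.2)"
```

```text
clock: 13.05
position: [0.5077, -0.1652, 0.0586]
ee_rot: [180.0, -0.2, 176.2]
ft_force: [-0.4, 0.7, 0.7]
opening: 0.024
gripper_force: 0.0
clock 13.05 pos [ 0.5077 -0.1652  0.0586] rot [ 1.7996e+02 -1.6000e-01  1.7617e+02] F [-0.4  0.7  0.7] open 0.0240 grip 0.0
turn -0.03 then shift units [-0.041 -0.061  2.603]
```

```bash
python3 -m handwheel '-0.04 -0.06 0.6 0 24;0 0 0.8 0 24;0 0 0.6 0 24;0 0 0.4 0 24;0 0 0.2 0 24;0 0 0 0 24;0 0 0 0 6;0 0 0 0 6;0 0 0 0 6;0 0 0 0 6' 40
```

```text
clock: 14.05
position: [0.5109, -0.1682, -0.0179]
ee_rot: [-180.0, 0.1, 176.2]
ft_force: [-0.1, -0.4, 1.6]
opening: 0.0082
gripper_force: 39.8
```

```bash
python3 -m handwheel '0 0 -0.3 0 6;0 0 -0.7 0 6;0 0 -0.8 0 6;0 0 -0.7 0 6;0 0 0 4.5 6;0 0 0 4.5 6;0 0 0 0 6'
python3 -c "
from h import *
need(.4905,.1482,.058,167.1)"
```

```text
clock: 14.75
position: [0.5105, -0.1681, 0.0573]
ee_rot: [180.0, 0.1, 167.2]
ft_force: [0.4, -1.1, -0.2]
opening: 0.008
gripper_force: 39.5
clock 14.75 pos [ 0.5105 -0.1681  0.0573] rot [1.7999e+02 5.0000e-02 1.6717e+02] F [ 0.4 -1.1 -0.2] open 0.0080 grip 39.5
turn 0.07 then shift units [ 3.003 10.128 -0.024]
```

```bash
cat >> h.py <<'E'
def rk(P,c=(.497,.175),w=-12.9):
    a=np.radians(w); d=np.atleast_2d(P)[:,:2]-np.array(c); return np.c_[d[:,0]*np.cos(a)+d[:,1]*np.sin(a),-d[:,0]*np.sin(a)+d[:,1]*np.cos(a)]*1000
HUE=dict(blue=(95,125),yellow=(20,34),red=(172,190),green=(45,90))
def ends(c,name,z,box=(270,340,160,250)):
    h=cv2.cvtColor(c["image"],cv2.COLOR_RGB2HSV); lo,hi=HUE[name]; H=h[...,0].astype(int); H=np.where(H<6,H+180,H)
    x0,x1,y0,y1=box; m=np.zeros((480,640),bool); m[y0:y1,x0:x1]=((H>=lo)&(H<=hi)&(h[...,1]>(180 if name=="yellow" else 120)))[y0:y1,x0:x1]
    D=depth(c)
    for ce,b in blobs(m,3):
        v,u=np.nonzero(b); P=onplane(c,[[u.min()-.5,ce[1]],[u.max()+.5,ce[1]]],z)
        print(name,b.sum(),ce.round(1),"rack x,y of ends",rk(P).round(1).tolist(),"depth med",np.median(D[b],0).round(4),"maxz %.3f"%D[b][:,2].max())
E
python3 -m handwheel '0.25 0.844 0 0 6;0.25 0.844 0 0 6;0.25 0.844 0 0 6;0.25 0.844 0 0 6;0.25 0.844 0 0 6;0.25 0.844 0 0 6;0.25 0.844 0 0 6;0.25 0.844 0 0 6;0.25 0.844 0 0 6;0.25 0.844 0 0 6;0.25 0.844 0 0 6;0.25 0.844 0 0 6'
python3 -m handwheel '0 0 0.5 0 6;0 0 0 0 6;0 0 0 0 6'
python3 - <<'E'
from h import *
from cell import imaging
c=imaging.camera("side"); need(.4905,.1482,-.018,167.1)
ends(c,"yellow",.027+.062); ends(c,"blue",.027); ends(dict(np.load("s6.npz")),"blue",.027)
E
```

```text
clock: 15.95
position: [0.4897, 0.1491, 0.0567]
ee_rot: [-180.0, -0.0, 167.3]
ft_force: [0.3, 0.1, -0.2]
opening: 0.0086
gripper_force: 39.5
clock: 16.25
position: [0.4895, 0.1472, 0.0413]
ee_rot: [-179.9, -0.1, 167.2]
ft_force: [-0.6, -0.8, -1.3]
opening: 0.008
gripper_force: 39.5
clock 16.30 pos [0.49   0.1471 0.0417] rot [-179.96   -0.    167.12] F [ 0.2 -0.2  0.3] open 0.0079 grip 39.5
turn 0.02 then shift units [-0.007  0.04   1.989]
yellow 6 [289.5 182. ] rack x,y of ends [[-28.0, -31.4], [-23.7, -30.9]] depth med [0.4646 0.1476 0.0905] maxz 0.093
yellow 3 [310. 183.] rack x,y of ends [[17.8, -30.8], [20.0, -30.6]] depth med [0.508  0.1372 0.0912] maxz 0.092
blue 3 [294. 177.] rack x,y of ends [[-31.6, 96.5], [-29.2, 96.7]] depth med [0.4695 0.1033 0.1285] maxz 0.131
blue 6 [287.3 218.5] rack x,y of ends [[-27.6, -81.3], [-23.3, -80.9]] depth med [0.4527 0.0968 0.0297] maxz 0.034
blue 14 [310.6 219.9] rack x,y of ends [[20.4, -81.8], [31.2, -80.7]] depth med [0.5019 0.0842 0.0306] maxz 0.033
blue 7 [287.4 218.3] rack x,y of ends [[-27.7, -80.6], [-23.4, -80.1]] depth med [0.4528 0.0963 0.032 ] maxz 0.034
blue 13 [310.6 219.8] rack x,y of ends [[20.4, -81.4], [31.2, -80.4]] depth med [0.5028 0.0836 0.0319] maxz 0.034
```

```bash
python3 -m handwheel '-0.03 0.08 0.4 0 6;0 0 0.6 0 6;0 0 0.5 0 6;0 0 0.3 0 6;0 0 0.15 0 6;0 0 0.05 0 6;0 0 0 0 6;0 0 0 0 19;0 0 0 0 19;0 0 -0.3 0 20;0 0 -0.7 0 20;0 0 -0.9 0 24'
python3 -m handwheel '0 0 -0.7 0 24;0 0 0 -4.5 24;0 0 0 -4.5 24;0 0 0 -4 24;0 0 0 0 24'
python3 - <<'E'
from h import *
from cell import imaging
c=imaging.camera("side")
ends(c,"yellow",.027)
need(.5028,-.2208,.06,180.8)
E
```

```text
clock: 17.5
position: [0.4904, 0.1499, 0.0385]
ee_rot: [-179.9, -0.1, 167.2]
ft_force: [0.5, -0.1, 0.1]
opening: 0.0241
gripper_force: 0.0
clock: 18.0
position: [0.4918, 0.1504, 0.0601]
ee_rot: [180.0, 0.1, -179.8]
ft_force: [0.2, 0.5, -1.2]
opening: 0.024
gripper_force: 0.0
yellow 5 [290.4 203.8] rack x,y of ends [[-27.7, -23.6], [-23.2, -23.2]] depth med [0.4654 0.1524 0.0311] maxz 0.032
clock 18.05 pos [0.4917 0.1504 0.06  ] rot [ 1.7998e+02  4.0000e-02 -1.7991e+02] F [-0.5 -0.7  0.1] open 0.0240 grip 0.0
turn -0.71 then shift units [-1.9800e-01 -1.2378e+01 -1.0000e-03]
```

```bash
python3 -m handwheel '-0.016 -0.95 0 0 24;-0.016 -0.95 0 0 24;-0.016 -0.95 0 0 24;-0.016 -0.95 0 0 24;-0.016 -0.95 0 0 24;-0.016 -0.95 0 0 24;-0.016 -0.95 0 0 24;-0.016 -0.95 0 0 24;-0.016 -0.95 0 0 24;-0.016 -0.95 0 0 24;-0.016 -0.95 0 -0.7 24;-0.016 -0.95 0 0 24'
python3 -m handwheel '0 -0.5 0 0 24;0 -0.4 0 0 24;0 0 0 0 24;0 0 0 0 24;0 0 0 0 24'
python3 -c "
from h import *
need(.5028,-.2208,-.0195,180.8)"
```

```text
clock: 19.25
position: [0.4985, -0.1928, 0.0597]
ee_rot: [-180.0, 0.0, -179.2]
ft_force: [0.5, -0.6, -0.1]
opening: 0.0243
gripper_force: 0.0
clock: 19.75
position: [0.4991, -0.2169, 0.0592]
ee_rot: [179.9, -0.0, -179.0]
ft_force: [0.3, 0.5, -0.5]
opening: 0.0241
gripper_force: 0.0
clock 19.75 pos [ 0.4991 -0.2169  0.0592] rot [ 1.7994e+02 -3.0000e-02 -1.7902e+02] F [ 0.3  0.5 -0.5] open 0.0241 grip 0.0
turn 0.18 then shift units [-0.121 -0.132  2.624]
```

```bash
python3 -m handwheel '-0.12 -0.13 0.6 0 24;0 0 0.8 0 24;0 0 0.6 0 24;0 0 0.4 0 24;0 0 0.22 0 24;0 0 0 0 24;0 0 0 0 6;0 0 0 0 6;0 0 0 0 6;0 0 0 0 6' 40
python3 -m handwheel '0 0 -0.3 0 6;0 0 -0.7 0 6;0 0 -0.8 0 6;0 0 -0.7 0 6;0 0 0 5 6;0 0 0 5 6;0 0 0 3.7 6;0 0 0 0 6'
python3 -c "
from h import *
need(.5021,.2018,.058,167.1)"
```

```text
clock: 20.75
position: [0.5031, -0.2222, -0.0186]
ee_rot: [180.0, 0.1, -179.1]
ft_force: [2.1, 1.5, 1.2]
opening: 0.0084
gripper_force: 39.8
clock: 21.55
position: [0.5005, -0.2232, 0.0559]
ee_rot: [-180.0, -0.2, 167.1]
ft_force: [0.1, 0.1, -0.6]
opening: 0.0082
gripper_force: 39.8
clock 21.55 pos [ 0.5005 -0.2232  0.0559] rot [-1.7996e+02 -1.6000e-01  1.6711e+02] F [ 0.1  0.1 -0.6] open 0.0082 grip 39.8
turn 0.01 then shift units [ 3.112 13.819 -0.07 ]
```

```bash
python3 -m handwheel '0.207 0.92 0 0 6;0.207 0.92 0 0 6;0.207 0.92 0 0 6;0.207 0.92 0 0 6;0.207 0.92 0 0 6;0.207 0.92 0 0 6;0.207 0.92 0 0 6;0.207 0.92 0 0 6;0.207 0.92 0 0 6;0.207 0.92 0 0 6;0.207 0.92 0 0 6;0.207 0.92 0 0 6'
python3 -m handwheel '0.207 0.92 0 0 6;0.207 0.92 0 0 6;0.207 0.92 0 0 6;0 0 0.45 0 6;0 0 0 0 6;0 0 0 0 6'
python3 - <<'E'
from h import *
from cell import imaging
c=imaging.camera("side"); need(.5021,.2018,-.018,167.1)
ends(c,"red",.027+.062)
E
```

```text
clock: 22.75
position: [0.5025, 0.1168, 0.0559]
ee_rot: [-179.9, -0.1, 167.2]
ft_force: [0.6, 0.5, 0.4]
opening: 0.008
gripper_force: 39.8
clock: 23.35
position: [0.5028, 0.1993, 0.0417]
ee_rot: [-179.8, -0.1, 167.1]
ft_force: [0.1, -0.7, -0.1]
opening: 0.0084
gripper_force: 39.8
clock 23.40 pos [0.5034 0.1993 0.0421] rot [-1.7988e+02 -4.0000e-02  1.6704e+02] F [0.4 1.1 0.6] open 0.0082 grip 39.8
turn -0.06 then shift units [0.061 0.07  2.004]
red 10 [293.  169.2] rack x,y of ends [[-27.8, 25.2], [-21.0, 26.0]] depth med [0.4787 0.2006 0.0915] maxz 0.094
red 17 [315.7 170.6] rack x,y of ends [[22.5, 24.2], [33.8, 25.4]] depth med [0.5291 0.1897 0.0913] maxz 0.095
```

```bash
python3 -m handwheel '0.02 0.07 0.4 0 6;0 0 0.6 0 6;0 0 0.5 0 6;0 0 0.3 0 6;0 0 0.15 0 6;0 0 0.05 0 6;0 0 0 0 6;0 0 0 0 19;0 0 0 0 19;0 0 -0.3 0 20;0 0 -0.7 0 20;0 0 -0.9 0 24'
python3 -m handwheel '0 0 -0.7 0 24;0 0 0 -5 24;0 0 0 -4.5 24;0 0 0 0 24'
python3 - <<'E'
from h import *
from cell import imaging
c=imaging.camera("side")
ends(c,"red",.027)
need(.5022,-.2753,.06,176.6)
E
```

```text
clock: 24.6
position: [0.5026, 0.2036, 0.0397]
ee_rot: [-179.9, -0.1, 167.2]
ft_force: [2.4, -0.3, 0.3]
opening: 0.024
gripper_force: 0.0
clock: 25.0
position: [0.5041, 0.2044, 0.0616]
ee_rot: [179.9, 0.1, 176.7]
ft_force: [0.2, 0.8, 0.3]
opening: 0.0238
gripper_force: 0.0
red 7 [293.4 190.3] rack x,y of ends [[-27.3, 34.5], [-22.6, 35.0]] depth med [0.4803 0.2077 0.0312] maxz 0.033
red 17 [315.7 191.9] rack x,y of ends [[23.0, 32.2], [34.8, 33.4]] depth med [0.5309 0.195  0.03  ] maxz 0.033
clock 25.05 pos [0.5039 0.2042 0.0612] rot [1.7995e+02 5.0000e-02 1.7658e+02] F [-0.3 -0.2 -0.5] open 0.0245 grip 0.0
turn -0.02 then shift units [ -0.892 -15.959   0.041]
```

```bash
python3 -m handwheel '-0.052 -0.94 0 0 24;-0.052 -0.94 0 0 24;-0.052 -0.94 0 0 24;-0.052 -0.94 0 0 24;-0.052 -0.94 0 0 24;-0.052 -0.94 0 0 24;-0.052 -0.94 0 0 24;-0.052 -0.94 0 0 24;-0.052 -0.94 0 0 24;-0.052 -0.94 0 0 24;-0.052 -0.94 0 0 24;-0.052 -0.94 0 0 24'
python3 -m handwheel '-0.052 -0.94 0 0 24;-0.052 -0.94 0 0 24;-0.052 -0.94 0 0 24;-0.052 -0.94 0 0 24;-0.052 -0.92 0 0 24;0 0 0 0 24;0 0 0 0 24;0 0 0 0 24'
python3 -c "
from h import *
need(.5022,-.2753,-.0195,176.6)"
```

```text
clock: 26.25
position: [0.5025, -0.136, 0.0605]
ee_rot: [180.0, 0.0, 176.6]
ft_force: [1.3, 0.7, -0.2]
opening: 0.0239
gripper_force: 0.0
clock: 27.05
position: [0.5024, -0.2739, 0.0601]
ee_rot: [179.9, -0.0, 176.7]
ft_force: [0.3, 0.4, 0.0]
opening: 0.0242
gripper_force: 0.0
clock 27.05 pos [ 0.5024 -0.2739  0.0601] rot [ 1.7992e+02 -4.0000e-02  1.7672e+02] F [0.3 0.4 0. ] open 0.0242 grip 0.0
turn 0.12 then shift units [ 0.003 -0.048  2.652]
```

```bash
python3 -m handwheel '0 -0.05 0.6 0 22;0 0 0.8 0 22;0 0 0.6 0 22;0 0 0.4 0 22;0 0 0.25 0 22;0 0 0 0 22;0 0 0 0 6;0 0 0 0 6;0 0 0 0 6;0 0 0 0 6' 40
python3 -m handwheel '0 0 -0.3 0 6;0 0 -0.7 0 6;0 0 -0.8 0 6;0 0 -0.7 0 6;0 0 0 5 6;0 0 0 4.5 6;0 0 0 0 6'
python3 -c "
from h import *
need(.5145,.2530,.058,167.1)"
```

```text
clock: 28.05
position: [0.5026, -0.2772, -0.0185]
ee_rot: [-180.0, 0.1, 176.7]
ft_force: [-0.4, -0.4, -1.1]
opening: 0.0082
gripper_force: 40.7
clock: 28.75
position: [0.5025, -0.2771, 0.0568]
ee_rot: [-180.0, 0.1, 167.2]
ft_force: [-0.3, 0.7, 0.3]
opening: 0.0082
gripper_force: 40.7
clock 28.75 pos [ 0.5025 -0.2771  0.0568] rot [-1.8000e+02  6.0000e-02  1.6717e+02] F [-0.3  0.7  0.3] open 0.0082 grip 40.7
turn 0.07 then shift units [ 3.554 17.312 -0.04 ]
```

```bash
python3 -m handwheel '0.187 0.91 0 0 6;0.187 0.91 0 0 6;0.187 0.91 0 0 6;0.187 0.91 0 0 6;0.187 0.91 0 0 6;0.187 0.91 0 0 6;0.187 0.91 0 0 6;0.187 0.91 0 0 6;0.187 0.91 0 0 6;0.187 0.91 0 0 6;0.187 0.91 0 0 6;0.187 0.91 0 0 6'
python3 -m handwheel '0.187 0.91 0 0 6;0.187 0.91 0 0 6;0.187 0.91 0 0 6;0.187 0.91 0 0 6;0.187 0.91 0 0 6;0.187 0.91 0 0 6;0.187 0.91 0 0 6;0 0 0.45 0 6;0 0 0 0 6;0 0 0 0 6;0 0 0 0 6'
python3 - <<'E'
from h import *
from cell import imaging
c=imaging.camera("side"); need(.5145,.2530,-.018,167.1)
ends(c,"green",.027+.062); np.savez("s9.npz",**c)
E
```

```text
clock: 29.95
position: [0.5092, 0.0584, 0.0562]
ee_rot: [180.0, 0.0, 167.3]
ft_force: [0.3, -0.6, -0.9]
opening: 0.0082
gripper_force: 40.7
clock: 31.05
position: [0.5138, 0.2504, 0.0425]
ee_rot: [-179.9, 0.0, 167.0]
ft_force: [-0.1, 0.0, -0.6]
opening: 0.0081
gripper_force: 40.8
clock 31.10 pos [0.5139 0.2507 0.0427] rot [-1.7998e+02  2.0000e-02  1.6704e+02] F [ 0.7 -0.4  0.6] open 0.0081 grip 40.8
turn -0.06 then shift units [-1.000e-03  8.000e-02  2.023e+00]
green 3 [315. 160.] rack x,y of ends [[18.9, 74.3], [25.9, 75.1]] depth med [0.5353 0.2415 0.0896] maxz 0.090
```

Run:
```python
from h import *
c=dict(np.load("s9.npz")); g=c["image"]
h=cv2.cvtColor(g,cv2.COLOR_RGB2HSV)
for v in (157,158,159,160,161): print(v,[(u,int(h[v,u,0]),int(h[v,u,1])) for u in list(range(290,299))+list(range(311,321))])
for u in (292,293,294,295,318,317,319): print(u,rk(onplane(c,[[u,159.5]],.089)).round(1))
cv2.imwrite("pics/s9.png",cv2.resize(g[130:190,270:340],None,fx=8,fy=8)[...,::-1])
```

```text
157 [(290, 17, 56), (291, 18, 55), (292, 16, 56), (293, 16, 55), (294, 18, 58), (295, 46, 68), (296, 68, 162), (297, 65, 137), (298, 52, 73), (311, 11, 62), (312, 14, 56), (313, 7, 104), (314, 3, 142), (315, 10, 90), (316, 13, 95), (317, 9, 61), (318, 5, 98), (319, 21, 67), (320, 16, 108)]
158 [(290, 17, 56), (291, 18, 55), (292, 16, 53), (293, 15, 56), (294, 16, 59), (295, 53, 74), (296, 66, 157), (297, 64, 133), (298, 47, 61), (311, 19, 48), (312, 22, 45), (313, 65, 117), (314, 67, 161), (315, 67, 141), (316, 58, 83), (317, 9, 105), (318, 4, 144), (319, 18, 89), (320, 12, 96)]
159 [(290, 17, 57), (291, 16, 56), (292, 17, 56), (293, 15, 56), (294, 17, 57), (295, 54, 74), (296, 66, 151), (297, 63, 134), (298, 46, 66), (311, 16, 51), (312, 18, 48), (313, 64, 109), (314, 64, 145), (315, 64, 141), (316, 67, 152), (317, 66, 131), (318, 28, 34), (319, 175, 67), (320, 179, 61)]
160 [(290, 17, 56), (291, 18, 55), (292, 17, 58), (293, 16, 57), (294, 19, 54), (295, 44, 68), (296, 43, 90), (297, 47, 87), (298, 46, 62), (311, 18, 48), (312, 21, 50), (313, 64, 104), (314, 65, 147), (315, 65, 133), (316, 65, 134), (317, 53, 86), (318, 8, 53), (319, 177, 71), (320, 179, 65)]
161 [(290, 17, 58), (291, 17, 52), (292, 18, 56), (293, 17, 57), (294, 16, 58), (295, 18, 82), (296, 17, 93), (297, 19, 88), (298, 21, 85), (311, 16, 52), (312, 17, 48), (313, 53, 63), (314, 55, 69), (315, 48, 70), (316, 28, 48), (317, 5, 60), (318, 177, 69), (319, 179, 67), (320, 1, 63)]
292 [[-31.8  71.3]]
293 [[-29.4  71.5]]
294 [[-27.1  71.8]]
295 [[-24.7  72. ]]
318 [[29.3 77.9]]
317 [[26.9 77.6]]
319 [[31.6 78.2]]
```

View pics/s9.png

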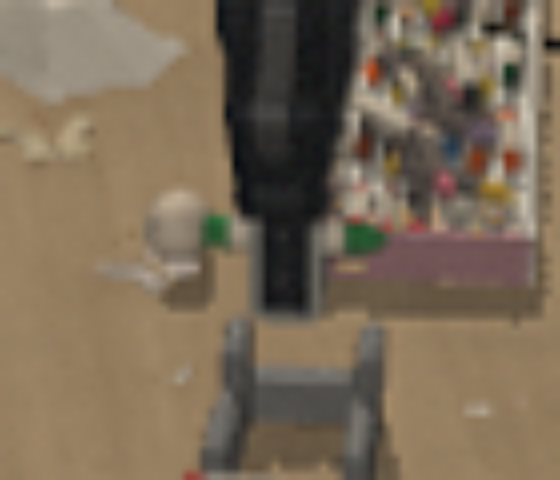

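Green is held level, with its ends at crop (203, 230) and (386, 238), centred in line with the rails. I lower it now.

```bash
python3 -m handwheel '-0.02 0.05 0.4 0 6;0 0 0.6 0 6;0 0 0.5 0 6;0 0 0.3 0 6;0 0 0.15 0 6;0 0 0.07 0 6;0 0 0 0 6;0 0 0 0 19;0 0 0 0 19;0 0 -0.3 0 20;0 0 -0.7 0 20;0 0 -0.9 0 24'
python3 -m handwheel '0 0 -0.9 0 24;0 0 -0.9 0 24;-0.3 0.8 -0.6 0 24;-0.3 0.9 -0.5 0 24;-0.3 0.9 0 0 24;-0.3 0.9 0 0 24;-0.3 0.9 0 0 24;-0.3 0.9 0 0 24;-0.3 0.9 0 0 24;-0.3 0.9 0 0 24;0 0.9 0 0 24;0 0 0 0 24'
python3 - <<'E'
from h import *
from cell import imaging
c=imaging.camera("side"); d=imaging.camera("top"); np.savez("s10.npz",**c)
for n in HUE: ends(c,n,.027)
for n in HUE: print("top");ends(d,n,.029,(150,320,175,255))
a=cv2.resize(c["image"][160:260,270:340],None,fx=5,fy=5);b=cv2.resize(d["image"][175:255,160:310],None,fx=3,fy=3)
o=np.zeros((500,800,3),np.uint8);o[:,:350]=a;o[:240,350:]=b; cv2.imwrite("pics/f.png",o[...,::-1])
need(.5,.3,.1,170)
E
```

```text
clock: 32.3
position: [0.5134, 0.2533, 0.039]
ee_rot: [-179.9, -0.1, 167.2]
ft_force: [1.1, 0.2, 1.1]
opening: 0.0239
gripper_force: 0.0
clock: 33.5
position: [0.6365, 0.4778, 0.1258]
ee_rot: [179.8, -0.0, 167.5]
ft_force: [-1.2, 0.4, 0.7]
opening: 0.0238
gripper_force: 0.0
blue 7 [287.4 218.3] rack x,y of ends [[-27.7, -80.6], [-23.4, -80.1]] depth med [0.4525 0.0959 0.0313] maxz 0.035
blue 13 [310.7 219.5] rack x,y of ends [[20.3, -80.6], [31.1, -79.5]] depth med [0.5028 0.0845 0.0319] maxz 0.034
yellow 3 [290. 204.] rack x,y of ends [[-27.6, -24.4], [-25.4, -24.2]] depth med [0.4651 0.1507 0.0306] maxz 0.034
yellow 6 [311.2 204.7] rack x,y of ends [[17.8, -22.6], [26.9, -21.7]] depth med [0.5117 0.1412 0.0312] maxz 0.034
red 8 [293.5 190.5] rack x,y of ends [[-27.2, 33.5], [-22.5, 34.0]] depth med [0.4806 0.206  0.0301] maxz 0.035
red 19 [315.7 191.9] rack x,y of ends [[23.0, 32.2], [34.8, 33.4]] depth med [0.5312 0.1951 0.0298] maxz 0.033
green 3 [296.3 179.3] rack x,y of ends [[-25.5, 85.7], [-20.6, 86.3]] depth med [0.4916 0.256  0.0328] maxz 0.033
green 6 [314.5 180.3] rack x,
[... 352 characters left out ...]
 of ends [[-27.0, -22.1], [-24.9, -30.4]] depth med [0.4656 0.155  0.0304] maxz 0.034
top
red 14 [221.9 195.9] rack x,y of ends [[25.2, 33.7], [26.9, 26.9]] depth med [0.529  0.1975 0.0303] maxz 0.033
red 8 [214.  224.5] rack x,y of ends [[-25.8, 33.6], [-23.7, 25.2]] depth med [0.4795 0.2085 0.03  ] maxz 0.035
top
green 5 [194. 191.] rack x,y of ends [[22.2, 82.1], [23.5, 77.0]] depth med [0.5366 0.2473 0.0282] maxz 0.031
green 4 [187.  216.2] rack x,y of ends [[-23.1, 81.7], [-21.8, 76.6]] depth med [0.4929 0.2566 0.0302] maxz 0.032
clock 33.60 pos [0.6372 0.4726 0.1259] rot [-179.97   -0.    167.27] F [-0.8 -0.6 -0.8] open 0.0241 grip 0.0
turn -2.73 then shift units [ 3.506 -6.459  0.862]
```

View pics/f.png

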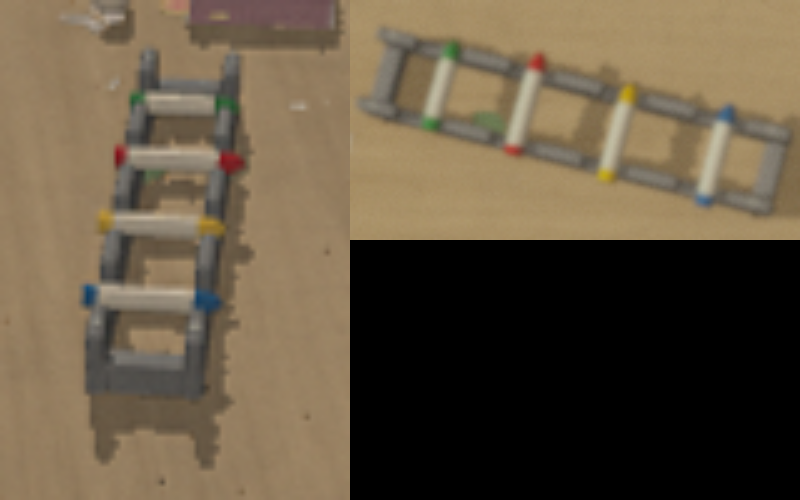

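The last view shows, from left to right, green, red, yellow and blue. All four lie flat and centred in their own slots, at heights of about 33 mm, and the gripper is clear of them.

```bash
python3 -c "
from cell import order; print(order.hand_in())"
```

```text
the job is handed in; nothing more can be done
None
```

The job is handed in: all four sticks lie flat in the grey rack in reverse order (green, red, yellow, blue from the left), each in its own slot and centred across both rails, at 33.6 s on the clock.

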